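# Stop a crepe plate rocking: loosen the jam nut, set the levelling foot, lock the nut

## Robot

A 7-joint arm with a two-finger parallel gripper is mounted at the origin on a cart in front of the work surface, level with it; the furniture and walls round the work are solid. World frame = base frame: x ahead of the robot, y to its left, z up, the work surface at z = 0. Lengths are in mm, angles in rad, forces in N, time in s.
With the tool pointing down it reaches from about 400 to 875 mm from the base axis. Payload 4.4 kg.
Tool frame: the origin (TCP) lies at the very end of the fingers, on their centre line; the grasp point (between the pads) lies 19 mm behind it (ctrl.grasp_offset is the distance from the TCP to the grasp point, in mm); z points along the fingers, y is the line along which they close (so a half turn about z gives the same grasp; the last joint's range is limited). The gripper opens to 85 mm and grips with 20 to 120 N. Pads are 22 mm wide; open, the fingers measure 114 mm over their backs; the gripper's body (76 mm by 85 mm) begins 54 mm behind the grasp point. The pads swing forward as they close: fully open they stand 13 mm farther back than shut.
Start: joints at [1.123, 0.628, 0.038, 1.517, -0.027, 0.996, -0.02], TCP at [242.213, -603.201, 231.313] pointing down, gripper open.
Joint ranges: [-3.06, 3.06], [-0.37, 2.12], [-1.25, 1.32], [0.18, 2.47], [-1.1, 4.24], [0.23, 1.98], [-2.94, 2.94]. Speed limits (rad/s): [2.57, 2.57, 3.14, 3.14, 3.14, 3.14, 3.14].

## Interface

Orientations are given as [roll, pitch, yaw] about the fixed x, y, z axes, in that order (R = Rz(yaw) Ry(pitch) Rx(roll)).
In Python, from cell import status, cams, ctrl gives the robot as it stands.
- The arm moves only by the tool move_arm, never from a script. Its argument "plan" is a list of rows, each a list of 3 entries, a list of its own where there are three numbers: the shift along the world's x, y, z in mm, then the turn, a rotation vector about the world's x, y, z in degrees, then the opening, from 0 (shut) to 1 (fully open). In form: [[[x, y, z], [wx, wy, wz], gripper], ...]. A call has 1 to 10 rows; each row shifts and turns the commanded pose from where the row before left it; what a row does not reach is not made up. A row lasts 1/8 s, in which the tool goes at most 62.5 mm and 10.7 degrees, less where a joint would pass 70% of its speed; a pose out of reach is approached as far as the arm can. A call with a gripper value outside its range is refused whole. The fingers move at their own pace and stop on an object; the grip force is fixed at half the most. Time passes only in rows, so rows that do not move let the fingers close. It gives the time, the measured TCP pose, the force, the opening and the grip force at its end, in the units of the state.
- status.read_state(): the state, without advancing time (a new reading comes with each control period).
- cams.get_image(name): name is "side" or "top"; returns the picture (400x640x3 uint8, blue, green, red); there is no depth.
- cams.camera_params(name): a dict with "K" (3x3 intrinsics, pixels), "k1" (the pictures are not rectified: a ray, as slopes to the right and down, at radius r is drawn at 1 + k1 r^2 times it, then the intrinsics apply), "pose" (4x4, takes a point from camera to world coordinates). Camera axes: x right, y down, z forward; pixel columns grow to the right and rows downward; lengths in mm; the calibration is good to about 2 mm. A picture is of the moment at which its call begins. camera_params takes no time and is no camera call.
- ctrl.finish_job(): hands the job in; it is judged then, once.
The state is a dict: "clock": time; "qpos": joint angles; "qd": joint speeds; "tau": joint torques, N m; "eef_pos": TCP position; "tool_rot": TCP orientation; "force": force on the tool from outside, world axes, zero at the start; "torque": the same for the moment, N m; "width": finger opening in mm; "gripper_force": force on a finger pad.
Only numpy, scipy, OpenCV 4.12 (cv2) and the standard library are available. Lean on these libraries where they do the work, as an engineer would, in place of code of your own. Each camera call takes 0.05 s, during which the arm holds its last target. There are 200 camera calls.

## Task

The crepe plate on the worktop rocks because the pad of its levelling foot hangs clear. Loosen the jam nut on that leg, screw the levelling screw down until its pad presses lightly on the worktop, with about a kilogram's load, so that all four feet bear and the plate is not jacked up, then tighten the jam nut again, firmly hand-tight without forcing it, and let go. Leave the things standing around where they are.

Things in the scene. Friction and masses are not known exactly. Their poses are not given: they have to be found in the camera images.
- crepe_plate: Electric crepe plate, 8 kg, loose on the worktop: round cast plate 200 mm across, top 97 mm up, on a steel housing with a black control box behind, on four splayed dark legs 90 degrees apart, 180 mm from the centre to each foot. Origin: under the centre, level with the feet. x points to the rear leg and the box, -x to the leg with the levelling foot, z up.
- jam_nut: Plain hex nut, 34 mm across flats, 16 mm high, round the levelling screw, on a washer on that leg's round boss (41 mm across, top 60 mm up). Origin: centre of its underside, about 65 mm up, on the screw axis; z up, x square to a pair of flats. Right-hand thread, 8 mm a turn: anticlockwise from above loosens and lifts it. At the start it is nipped 0.45 to 0.7 rad past free.
- washer: Spring washer under the nut, 37 mm across, 6 mm thick, keyed to the screw: while the nut clamps it, it holds the screw fast, and forcing the screw then winds the nut along. Origin: centre of its underside on the boss.
- levelling_screw: Levelling screw, 16 mm thread, upright through nut and boss. Origin: bottom of its pad, on the axis; z up, x square to a pair of flats of its head. Hex head 24 mm across flats, 16 mm high, from 98 to 114 mm above this origin, its underside some 16 mm above the nut. Right-hand thread, 8 mm a turn: clockwise from above lowers it.
- levelling_pad: Round rubber pad 40 mm across with three nubs under the screw; it turns with the screw. Origin: its underside, on the axis. At the start it hangs 0.4 to 1.5 mm above the worktop.
- rear_foot: Plain rubber foot, 32 mm across, of the leg across from the levelling foot (under the control box), fixed to the plate. Origin: its underside.
- side_foot_a: The same plain foot on the side leg at the plate's +y. Origin: its underside.
- side_foot_b: The same plain foot on the side leg at the plate's -y. Origin: its underside.
- salt: Bystander: salt shaker with grey cap, 44 mm across, 90 mm high. Origin: centre of its underside.
- tin: Bystander: small food tin, 58 mm across, 72 mm high. Origin: centre of its underside.
- jam_jar: Bystander: small jar with grey lid, 58 mm across, 85 mm high. Origin: centre of its underside.
- nut_middle (a point): Centre of the jam nut, 8 mm above its underside. Feel: running free it takes 0.05 to 0.1 N m; as it clamps the torque grows by about 0.007 N m per newton of clamp. 0.3 N m, some 35 N, is firmly hand-tight; 0.5 N m is forcing it. It can go up at most 1.8 rad from where it starts to clamp.
- screw_head (a point): Centre of the screw's hex head, 8 mm below its top. Feel: with the nut loose and the pad clear the screw turns with 0.06 to 0.1 N m; each newton on the pad adds about 0.012 N m (about 0.19 N m in all at 10 N). Some 0.5 rad of turn takes the pad from touching to 10 N.

How it is judged (in metres and radians):
On the way, in this order (a step that is already met when the one before it is completed fails the run):
1. the jam nut is loosened: it no longer presses on its washer (contact force between jam_nut and washer below 1 N), for 0.2 s.
2. with the nut still loose, the levelling pad is screwed down until it bears on the worktop (contact force between levelling_pad and anything else above 5 N and contact force between jam_nut and washer below 1 N), for 0.2 s.
At the end, for the whole second after the job is handed in: The levelling pad presses on the worktop with 5 to 16 N, the two side feet and the rear foot each carry more than 8 N, and the jam nut clamps its washer with more than 25 N (contact force between levelling_pad and anything else between 5 and 16 N and contact force between each of side_foot_a, side_foot_b, rear_foot and anything else above 8 N and contact force between jam_nut and washer above 25 N); the robot touches nothing.
It fails at once if the jam nut is forced: it clamps its washer with more than 70 N (contact force between jam_nut and washer above 70 N).
It fails at once if the plate is jacked up until a side foot hangs clear of the worktop (contact force between any of side_foot_a, side_foot_b and anything else below 1 N).
It fails at once if a thing standing around is moved more than 30 mm (distance of any of salt, tin, jam_jar from where it was at the start of the episode above 0.03 m).
It also fails if it takes over 72 s, if anything falls off the work surface, if the arm or the gripper's body presses on something with over 40 N, if the wrist force passes 120 N, or if a joint passes its speed limit or range.

## Working session

There is one attempt and no reset: what is moved stays moved. The work goes in short steps, Python scripts to look and compute and a tool call to move; the robot and the scene stay as the last step left them, time stands still between calls to the robot, and variables do not carry over. Pictures are saved under pics/ and viewed, at most 10 in all, crops included, and the job is handed in when it is done.

Besides the shell and the picture viewer there is one more tool, called as name(argument=value, ...), one argument or row to a line, values as JSON. move_arm: Moves the arm, as the interface text tells. Its arguments: {"type":"object","properties":{"plan":{"type":"array","items":{"type":"array"}}},"required":["plan"]}

```bash
mkdir -p pics; ls
python3 - <<'E'
from cell import status,cams,ctrl
import cv2
s=status.read_state()
print({k:s[k] for k in('clock','eef_pos','tool_rot','force','torque','width')},ctrl.grasp_offset)
for n in('side','top'):
    cv2.imwrite(f'pics/{n}0.png',cams.get_image(n)); print(cams.camera_params(n))
E
```

```text
pics
{'clock': 0.0, 'eef_pos': array([ 241.95098975, -602.5836648 ,  230.37170246]), 'tool_rot': array([-3.13961327e+00,  3.99765421e-05,  3.81762864e-01]), 'force': array([-0.41523725,  1.16179019,  0.08074014]), 'torque': array([-0.04676621,  0.03672227, -0.02599781]), 'width': 84.95347013189243} 18.700000000000003
{'K': array([[409.42578666,   0.        , 326.79343629],
       [  0.        , 409.42578666, 199.73858089],
       [  0.        ,   0.        ,   1.        ]]), 'k1': -0.0976150245457646, 'pose': array([[-5.19545934e-01, -4.00660626e-01,  7.54680784e-01,
        -3.39806935e+02],
       [-8.54382664e-01,  2.54060158e-01, -4.53303098e-01,
         6.65429290e+02],
       [-1.01136164e-02, -8.80297960e-01, -4.74313415e-01,
         6.68344442e+02],
       [ 0.00000000e+00,  0.00000000e+00,  0.00000000e+00,
         1.00000000e+00]])}
{'K': array([[368.3900419 ,   0.        , 322.32161196],
       [  0.        , 368.3900419 , 197.06587155],
       [  0.        ,   0.        ,   1.        ]]), 'k1': -0.07211601936541819, 'pose': array([[ 1.35626110e-02, -9.90454695e-01,  1.37169798e-01,
         4.24115300e+02],
       [-9.99897818e-01, -1.28144503e-02,  6.33588923e-03,
         9.39116529e+01],
       [-4.51765568e-03, -1.37241713e-01, -9.90527285e-01,
         1.29033809e+03],
       [ 0.00000000e+00,  0.00000000e+00,  0.00000000e+00,
         1.00000000e+00]])}
```

View pics/side0.png

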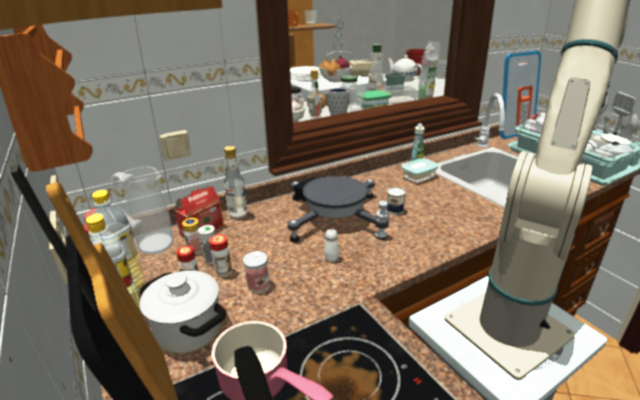

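View pics/top0.png

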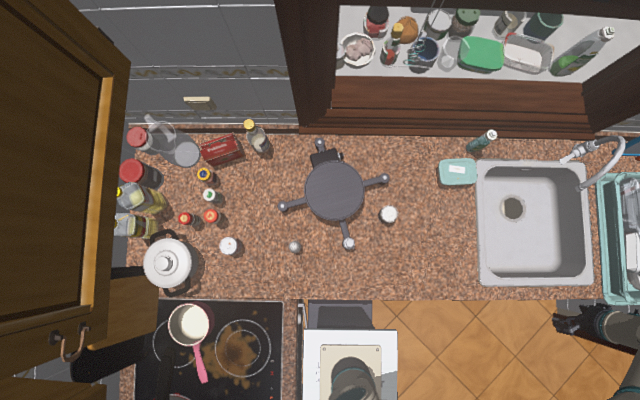

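The plate is at about (335,192) in the top view. The levelling screw is at about (348,243) there and (381,215) in the side view. Next I'll zoom in.

```bash
cat > h.py <<'E'
import numpy as np,cv2
from cell import status,cams,ctrl
def ray(n,u,v):
    p=cams.camera_params(n);K=p['K'];d=np.array([p['k1'],0,0,0,0.])
    x=cv2.undistortPoints(np.array([[[u,v]]],float),K,d)[0,0]
    T=p['pose'];return T[:3,3],T[:3,:3]@np.array([x[0],x[1],1])
def atz(n,u,v,z):
    o,d=ray(n,u,v);return (o+d*(z-o[2])/d[2]).round(1)
def proj(n,P):
    p=cams.camera_params(n);T=np.linalg.inv(p['pose'])
    c=np.atleast_2d(P)@T[:3,:3].T+T[:3,3]
    return cv2.projectPoints(c,np.zeros(3),np.zeros(3),p['K'],np.array([p['k1'],0,0,0,0.]))[0][:,0]
def crop(img,u,v,w,h,s,name):
    cv2.imwrite('pics/'+name,cv2.resize(img[v-h:v+h,u-w:u+w],None,fx=s,fy=s,interpolation=cv2.INTER_CUBIC))
def S():
    s=status.read_state();print(s['clock'],s['eef_pos'].round(1),s['tool_rot'].round(3),'F',s['force'].round(1),'M',s['torque'].round(3),'w',s['width'].round(1),'q',s['qpos'].round(2),s['gripper_force']);return s
E
python3 - <<'E'
from h import *
a=cv2.imread('pics/top0.png');b=cv2.imread('pics/side0.png')
A=cv2.resize(a[220:265,320:375],None,fx=10,fy=10,interpolation=cv2.INTER_CUBIC)[:450,:400]
A=cv2.resize(a[225:260,328:368],None,fx=10,fy=10,interpolation=cv2.INTER_CUBIC)
B=cv2.resize(b[193:243,361:401],None,fx=10,fy=10,interpolation=cv2.INTER_CUBIC)
B=B
A=cv2.copyMakeBorder(A,0,150,0,0,cv2.BORDER_CONSTANT)
cv2.imwrite('pics/z.png',np.hstack([A,B]))
print('head',atz('top',348,243,113),'plate',atz('top',335,192,97))
for z in(97,):print(atz('top',284,206,20),atz('top',385,178,20))
E
```

```text
head [441.   17.9 113. ] plate [606.7  60.2  97. ]
[567.  234.7  20. ] [ 670.5 -117.1   20. ]
```

View pics/z.png

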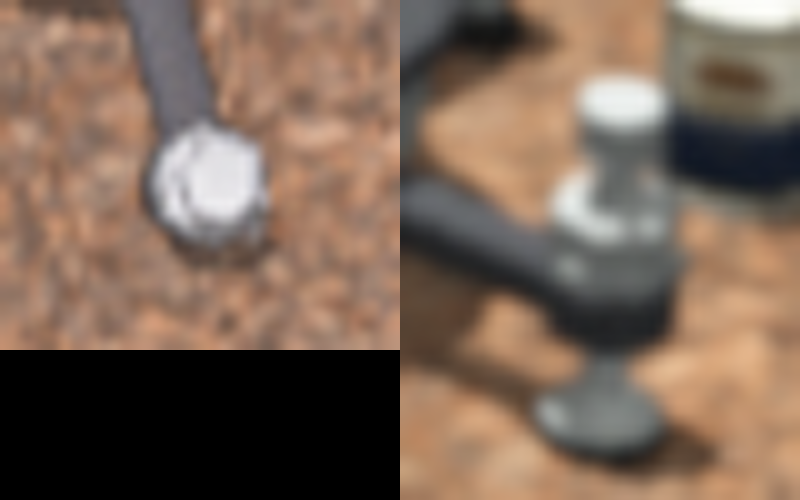

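The crops show the head top centre at top (349.7,243.0) and side (383.3,203.2). I can't make out the hex orientation at this resolution. Next I'll triangulate.

Run:
```python
from h import *
def tri(pt,ps):
    A=np.zeros((3,3));b=np.zeros(3);
    for n,p in(('top',pt),('side',ps)):
        o,d=ray(n,*p);d=d/np.linalg.norm(d);M=np.eye(3)-np.outer(d,d);A+=M;b+=M@o
    return np.linalg.solve(A,b)
print('head',tri((349.7,243),(383.3,203.2)))
print(atz('top',349.7,243,115),atz('side',383.3,203.2,115))
# collar/nut centre estimates: nut top ellipse side centre
print('nut top side', atz('side',361+61.5/1-0.0 if 0 else 361+61.3/2.9,193+20.8,81))
# hex profile: radius of head silhouette at subpixel vs angle
img=cams.get_image('top').astype(float).mean(2);
c=np.array([349.7,243.])
for z,af in((115,24),(81,34)):
  for yaw in (0,15,30,45):
    a=np.radians(yaw+30+60*np.arange(6));r=af/2/np.cos(np.pi/6)
    P=np.c_[441+r*np.cos(a),13+r*np.sin(a),np.full(6,z)]
    if yaw==0: print(z,proj('top',P).round(1).tolist())
print(img[236:252,340:360].astype(int))
```

```text
head [440.70900338  12.14001626 113.51303907]
[441.   12.7 115. ] [438.3  13.5 115. ]
nut top side [438.6  15.1  81. ]
115 [[347.4, 239.2], [345.2, 242.9], [347.4, 246.8], [351.8, 246.8], [354.0, 243.1], [351.8, 239.2]]
81 [[345.9, 237.9], [342.9, 243.1], [345.8, 248.4], [351.9, 248.4], [354.9, 243.2], [351.9, 237.9]]
[[146 150 134  96 105 113 108 109 107 100 126 113 117 131 130 119 129 130
  125 134]
 [137 144 126  90  98 107 110 134 151 110 103 105 112 113 109 118 140 155
  153 157]
 [136 142 127 102  98 128 168 174 189 178 161 151 122 106 115 125 144 162
  173 176]
 [130 135 126 105 124 172 216 189 200 218 210 198 173 151 128 123 134 149
  157 160]
 [141 140 119 107 177 216 221 196 217 223 222 220 220 189 133 119 130 133
  125 132]
 [155 150 110 122 203 216 209 218 227 227 225 227 225 196 126 124 134 139
  127 128]
 [149 140  94 139 204 199 203 229 228 227 226 226 225 191 125 131 142 152
  142 137]
 [139 127  86 147 197 210 188 230 230 228 227 230 227 196 139 139 142 146
  137 127]
 [137 120  82 124 177 218 170 226 231 231 229 234 228 184 165 143 135 135
  123 118]
 [126 120  77  97 173 229 183 210 229 233 235 231 196 143 147 126 128 130
  126 129]
 [119 121  99  91 153 205 199 170 189 201 212 194 142 113 105 102 121 130
  127 138]
 [127 126 119 103 104 134 175 149 132 141 152 138 113 123 107 109 121 128
  131 139]
 [132 124 127 123  98  80 115 128 119 127 116 108 105 124 100 105 119 123
  134 134]
 [127 125 130 135 119  74  72  85  94 105  94  81  90  97  73  92 114 120
  135 135]
 [120 128 125 135 130 105  77  75  80  82  90  86  77  82  92 116 117 119
  136 137]
 [115 120 119 130 135 131 106  83  88  86  95  84  77  87 126 148 136 121
  127 131]]
```

move_arm(
  plan=[
    [[20,60,0],[0,0,0],1],
    [[20,60,0],[0,0,0],1],
    [[20,60,0],[0,0,0],1],
    [[20,60,0],[0,0,0],1],
    [[20,60,0],[0,0,0],1],
    [[20,60,0],[0,0,0],1],
    [[20,60,0],[0,0,0],1],
    [[20,60,0],[0,0,0],1],
    [[20,60,0],[0,0,0],1],
    [[19,58,0],[0,0,0],1],
  ],
)

```text
clock: 1.4
eef_pos: [439.5, -9.6, 231.4]
tool_rot: [3.141, -0.001, 0.382]
force: [0.9, -0.7, 0.3]
width: 85.5
gripper_force: 0.0
```

Run:
```python
from h import *
from scipy.optimize import least_squares
img=cv2.imread('pics/top0.png').astype(float).mean(2)
def mask(x,y,yaw,z,af,s=16,o=(330,225),n=40):
    a=np.radians(yaw+30+60*np.arange(6));r=af/2/np.cos(np.pi/6)
    p=(proj('top',np.c_[x+r*np.cos(a),y+r*np.sin(a),np.full(6,z)])-o+0.5)*s
    m=np.zeros((n*s,n*s),np.uint8);cv2.fillPoly(m,[np.round(p).astype(int)],255)
    return cv2.resize(cv2.GaussianBlur(m,(0,0),s*0.3),(n,n),interpolation=cv2.INTER_AREA)/255.
I=img[225:265,330:370]
for name,z,af,rows,cols in(('head',114.5,24,slice(15,24),slice(17,27)),('nut',81,34,slice(10,26),slice(11,17))):
    res=[]
    for yaw in range(-30,30,5):
        best=(1e9,)
        for x in np.arange(432,448,1):
            for y in np.arange(5,22,1.):
                m=mask(x,y,yaw,z,af)[rows,cols].ravel();t=I[rows,cols].ravel()
                A=np.c_[m,np.ones_like(m)];c,rs,*_=np.linalg.lstsq(A,t,rcond=None)
                e=((A@c-t)**2).mean()
                if e<best[0]:best=(e.round(1),x,y,c.round())
        res.append((yaw,)+best)
    print(name);[print(r) for r in res]
S()
```

```text
Traceback (most recent call last):
  File "h.py", line 10, in proj
    p=cams.camera_params(n);T=np.linalg.inv(p['pose'])
ValueError: time passes only in moves, steps and waits
```

```bash
sed -i '2a import functools\ncp=functools.lru_cache(None)(lambda n: cams.camera_params(n))' h.py; sed -i 's/p=cams.camera_params(n)/p=cp(n)/' h.py
cat > fit.py <<'E'
from h import *
img=cv2.imread('pics/top0.png').astype(float).mean(2)
def mask(x,y,yaw,z,af,s=16,o=(330,225),n=40):
    a=np.radians(yaw+30+60*np.arange(6));r=af/2/np.cos(np.pi/6)
    p=(proj('top',np.c_[x+r*np.cos(a),y+r*np.sin(a),np.full(6,z)])-o+0.5)*s
    m=np.zeros((n*s,n*s),np.uint8);cv2.fillPoly(m,[np.round(p).astype(int)],255)
    return cv2.resize(cv2.GaussianBlur(m,(0,0),s*0.3),(n,n),interpolation=cv2.INTER_AREA)/255.
I=img[225:265,330:370]
for name,z,af,rows,cols in(('head',114.5,24,slice(15,24),slice(17,27)),('nut',81,34,slice(10,26),slice(11,17))):
    res=[]
    for yaw in range(-30,30,6):
        best=(1e9,)
        for x in np.arange(434,448,1.5):
            for y in np.arange(5,22,1.5):
                m=mask(x,y,yaw,z,af)[rows,cols].ravel();t=I[rows,cols].ravel()
                A=np.c_[m,np.ones_like(m)];c,rs,*_=np.linalg.lstsq(A,t,rcond=None)
                e=((A@c-t)**2).mean()
                if e<best[0]:best=(e.round(1),x,y,c.round())
        res.append((yaw,)+best)
    print(name);[print(r) for r in res]
S()
E
python3 fit.py
```

```text
head
(-30, np.float64(144.7), np.float64(443.0), np.float64(14.0), array([101., 127.]))
(-24, np.float64(136.0), np.float64(443.0), np.float64(14.0), array([101., 127.]))
(-18, np.float64(142.4), np.float64(443.0), np.float64(12.5), array([101., 125.]))
(-12, np.float64(147.9), np.float64(443.0), np.float64(12.5), array([101., 125.]))
(-6, np.float64(163.5), np.float64(443.0), np.float64(14.0), array([100., 128.]))
(0, np.float64(175.3), np.float64(443.0), np.float64(14.0), array([100., 128.]))
(6, np.float64(180.5), np.float64(443.0), np.float64(14.0), array([100., 128.]))
(12, np.float64(182.2), np.float64(443.0), np.float64(14.0), array([100., 127.]))
(18, np.float64(175.4), np.float64(443.0), np.float64(14.0), array([100., 127.]))
(24, np.float64(159.8), np.float64(443.0), np.float64(14.0), array([100., 127.]))
nut
(-30, np.float64(339.0), np.float64(443.0), np.float64(14.0), array([ 89., 114.]))
(-24, np.float64(324.7), np.float64(443.0), np.float64(14.0), array([ 89., 114.]))
(-18, np.float64(318.7), np.float64(443.0), np.float64(14.0), array([ 90., 113.]))
(-12, np.float64(338
[... 396 characters left out ...]
.float64(364.9), np.float64(443.0), np.float64(14.0), array([ 88., 114.]))
(24, np.float64(352.0), np.float64(443.0), np.float64(14.0), array([ 89., 114.]))Traceback (most recent call last):
  File "fit.py", line 21, in <module>
    S()
    ~^^
  File "h.py", line 18, in S
    s=status.read_state();print(s['clock'],s['eef_pos'].round(1),s['tool_rot'].round(3),'F',s['force'].round(1),'M',s['torque'].round(3),'w',s['width'].round(1),'q',s['qpos'].round(2),s['gripper_force']);return s
                                                                                                                                             ^^^^^^^^^^^^^^^^
AttributeError: 'float' object has no attribute 'round'
```

```bash
sed -i "s/s\['width'\].round(1)/round(s['width'],1)/;s/return s$/return s/" h.py; python3 -c "
from h import *
S()"
```

```text
1.4 [439.5  -9.6 231.4] [ 3.141e+00 -1.000e-03  3.820e-01] F [ 0.9 -0.7  0.3] M [-0.047 -0.11  -0.021] w 85.5 q [ 0.    0.33 -0.06  2.07  0.03  0.74 -1.26] 0.0
```

move_arm(
  plan=[
    [[0,19,0],[0,0,-8],1],
    [[0,0,-20],[0,0,0],1],
    [[0,0,-35],[0,0,0],1],
    [[0,0,-35],[0,0,0],1],
    [[0,0,-30],[0,0,0],1],
    [[0,0,-15],[0,0,0],1],
    [[0,0,-5],[0,0,0],1],
    [[0,0,0],[0,0,0],1],
    [[0,0,0],[0,0,0],1],
  ],
)

```text
clock: 2.52
eef_pos: [439.6, 7.5, 92.0]
tool_rot: [3.141, -0.001, 0.242]
force: [0.2, 0.7, -0.1]
width: 85.5
gripper_force: 0.0
```

```bash
python3 -c "
from h import *
S()
a=cams.get_image('side');b=cams.get_image('top')
A=cv2.resize(a[173:248,336:426],None,fx=6,fy=6,interpolation=cv2.INTER_CUBIC)[:,:520]
cv2.imwrite('pics/b.png',A);S()"
```

```text
2.525 [439.6   7.5  92. ] [ 3.141e+00 -1.000e-03  2.420e-01] F [ 0.2  0.7 -0.1] M [ 0.048 -0.03   0.022] w 85.5 q [-0.07  0.59 -0.02  2.21  0.03  0.34 -1.44] 0.0
2.625 [439.6   7.4  91.9] [ 3.141e+00 -1.000e-03  2.420e-01] F [-1.  -0.9  0.6] M [ 0.007 -0.022  0.034] w 85.4 q [-0.07  0.59 -0.02  2.21  0.03  0.34 -1.44] 0.0
```

View pics/b.png

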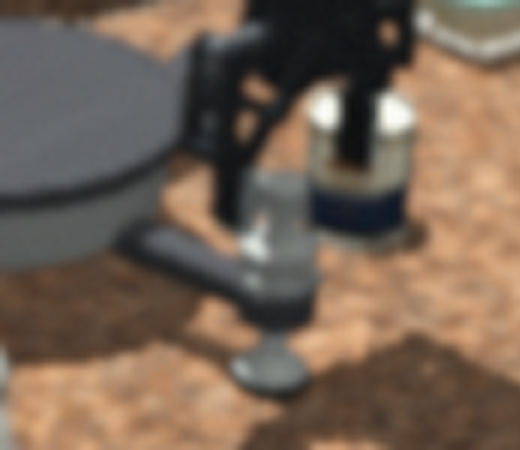

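The head sits between the fingers, which need about 6 mm more in +y. I'll correct that and go down to nut height.

move_arm(
  plan=[
    [[1.5,6,0],[0,0,0],1],
    [[0,0,-10],[0,0,0],1],
    [[0,0,-10],[0,0,0],1],
    [[0,0,-6],[0,0,0],1],
    [[0,0,0],[0,0,0],1],
    [[0,0,0],[0,0,0],0.6],
    [[0,0,0],[0,0,0],0.55],
  ],
)

```text
clock: 3.5
eef_pos: [440.8, 13.4, 65.5]
tool_rot: [3.142, -0.001, 0.242]
force: [-0.1, -0.3, -0.3]
width: 51.8
gripper_force: 0.0
```

```bash
python3 -c "
from h import *
S()
cams.get_image('side');S()"
```

```text
3.5 [440.8  13.4  65.5] [ 3.142e+00 -1.000e-03  2.420e-01] F [-0.1 -0.3 -0.3] M [ 0.028 -0.015  0.029] w 51.8 q [-0.08  0.64 -0.02  2.22  0.03  0.28 -1.46] 0.0
3.55 [440.8  13.4  65.5] [ 3.141e+00 -1.000e-03  2.420e-01] F [ 0.4  0.9 -0. ] M [0.008 0.023 0.001] w 47.4 q [-0.08  0.64 -0.02  2.22  0.03  0.28 -1.46] 0.0
```

move_arm(
  plan=[
    [[0,0,0],[0,0,0],0.48],
    [[0,0,0],[0,0,0],0.45],
    [[0,0,0],[0,0,0],0.43],
    [[0,0,0],[0,0,0],0.43],
  ],
)

```text
clock: 4.05
eef_pos: [441.0, 12.6, 65.5]
tool_rot: [3.141, -0.001, 0.241]
force: [0.4, -4.9, 3.0]
width: 36.7
gripper_force: 2.2
```

```bash
python3 -c "
from h import *
S()
cams.get_image('side');S()"
```

```text
4.05 [441.   12.6  65.5] [ 3.141e+00 -1.000e-03  2.410e-01] F [ 0.4 -4.9  3. ] M [-0.945 -0.249 -0.07 ] w 36.7 q [-0.08  0.64 -0.01  2.22  0.03  0.28 -1.46] 2.242240640334785
4.1 [441.   12.6  65.5] [ 3.141e+00 -1.000e-03  2.410e-01] F [ 1.  -4.4  2.5] M [-1.051 -0.218 -0.082] w 36.8 q [-0.08  0.64 -0.01  2.22  0.03  0.28 -1.46] 2.4440345086622983
```

move_arm(
  plan=[
    [[0,-1,0],[0,0,0],0.43],
    [[0,0,0],[0,0,0],0.4],
    [[0,0,0],[0,0,0],0.38],
    [[0,0,0],[0,0,0],0.35],
  ],
)

```text
clock: 4.6
eef_pos: [441.1, 12.0, 65.8]
tool_rot: [3.141, -0.001, 0.241]
force: [1.2, -4.8, 9.5]
width: 32.8
gripper_force: 58.7
```

```bash
python3 -c "
from h import *
S()
cams.get_image('side');S()"
```

```text
4.6 [441.1  12.   65.8] [ 3.141e+00 -1.000e-03  2.410e-01] F [ 1.2 -4.8  9.5] M [-1.066 -0.174 -0.181] w 32.8 q [-0.08  0.64 -0.01  2.22  0.03  0.28 -1.46] 58.7131158169359
4.65 [441.1  12.   65.8] [ 3.141e+00 -1.000e-03  2.410e-01] F [-0.  -4.4  9.4] M [-1.076 -0.109 -0.168] w 33.2 q [-0.08  0.64 -0.01  2.22  0.03  0.28 -1.46] 58.7142232619226
```

move_arm(
  plan=[
    [[0,0,0.5],[0,0,8],0.3],
    [[0,0,0.4],[0,0,8],0.3],
    [[0,0,0.2],[0,0,8],0.3],
    [[0,0,0.2],[0,0,8],0.3],
    [[0,0,0.2],[0,0,8],0.3],
  ],
)

```text
clock: 5.28
eef_pos: [441.9, 10.8, 66.7]
tool_rot: [3.139, 0.0, 0.943]
force: [5.1, -7.9, -4.1]
width: 32.7
gripper_force: 59.9
```

```bash
python3 -c "
from h import *
S()
cams.get_image('side');S()"
```

```text
5.275 [441.9  10.8  66.7] [3.139 0.    0.943] F [ 5.1 -7.9 -4.1] M [-1.753 -0.995 -0.101] w 32.7 q [ 0.02  0.64 -0.16  2.22  0.33  0.3  -1.05] 59.85859019681811
5.325 [441.9  10.8  66.7] [3.14  0.    0.947] F [ 4.5 -8.2 -3.8] M [-1.762 -1.067  0.064] w 32.6 q [ 0.02  0.64 -0.16  2.22  0.34  0.3  -1.05] 59.80293000116944
```

move_arm(
  plan=[
    [[0.3,-0.5,-0.1],[0,0,9],0.3],
    [[0.3,-0.4,0.1],[0,0,9],0.3],
    [[0,0,0.2],[0,0,9],0.3],
    [[0,0,0.2],[0,0,9],0.3],
    [[0,0,0.2],[0,0,9],0.3],
    [[0,0,0.2],[0,0,9],0.3],
    [[0,0,0.2],[0,0,9],0.3],
    [[0,0,0],[0,0,0],0.3],
  ],
)

```text
clock: 6.32
eef_pos: [444.1, 10.6, 68.1]
tool_rot: [3.138, 0.002, 2.04]
force: [7.8, -4.9, -2.7]
width: 33.1
gripper_force: 59.9
```

```bash
python3 -c "
from h import *
S()
cams.get_image('side');S()"
```

```text
6.325 [444.1  10.6  68.1] [3.138e+00 2.000e-03 2.040e+00] F [ 7.8 -4.9 -2.7] M [-1.178 -1.538  0.021] w 33.1 q [ 0.21  0.67 -0.44  2.21  0.74  0.4  -0.37] 59.86247288994491
6.375 [444.1  10.6  68.1] [3.138e+00 2.000e-03 2.039e+00] F [ 6.8 -5.1 -2.9] M [-1.203 -1.56   0.052] w 33.0 q [ 0.21  0.67 -0.44  2.21  0.74  0.4  -0.37] 59.85606866888702
```

move_arm(
  plan=[
    [[0,0,0],[0,0,0],0.6],
    [[0,0,0],[0,0,0],0.6],
    [[0,0,6],[0,0,0],0.6],
    [[0,0,8],[0,0,5],0.6],
    [[0,0,8],[0,0,5],0.5],
    [[0,0,0],[0,0,0],0.45],
    [[0,0,0],[0,0,0],0.4],
    [[0,0,0],[0,0,0],0.36],
    [[0,0,0],[0,0,0],0.34],
  ],
)

```text
clock: 7.5
eef_pos: [441.5, 12.0, 89.8]
tool_rot: [3.141, -0.0, 2.214]
force: [0.1, 1.2, -0.2]
width: 29.2
gripper_force: 0.4
```

```bash
python3 -c "
from h import *
S()
a=cams.get_image('side');S()
A=cv2.resize(a[173:248,336:426],None,fx=6,fy=6,interpolation=cv2.INTER_CUBIC)[:,:520]
cv2.imwrite('pics/c.png',A)"
```

```text
7.5 [441.5  12.   89.8] [ 3.141 -0.     2.214] F [ 0.1  1.2 -0.2] M [ 0.106 -0.119 -0.   ] w 29.2 q [ 0.28  0.65 -0.54  2.2   0.73  0.48 -0.2 ] 0.35308355261804536
7.55 [441.4  11.9  89.8] [ 3.141 -0.     2.214] F [0.9 0.4 0. ] M [ 0.115 -0.137  0.02 ] w 29.3 q [ 0.28  0.65 -0.54  2.2   0.73  0.48 -0.2 ] 0.46405390254221857
```

View pics/c.png

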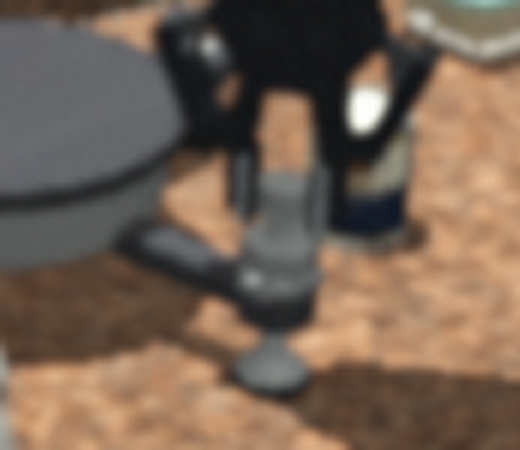

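move_arm(
  plan=[
    [[1.5,-1,0],[0,0,0],0.34],
    [[0,0,0],[0,0,0],0.31],
    [[0,0,0],[0,0,0],0.28],
    [[0,0,0],[0,0,0],0.24],
    [[0,0,0],[0,0,0],0.2],
  ],
)

```text
clock: 8.18
eef_pos: [443.4, 11.0, 90.1]
tool_rot: [3.14, 0.0, 2.215]
force: [3.4, 3.0, 3.3]
width: 23.4
gripper_force: 58.6
```

```bash
python3 -c "
from h import *
S()
a=cams.get_image('side');S()"
```

```text
8.175 [443.4  11.   90.1] [3.14  0.    2.215] F [3.4 3.  3.3] M [ 0.474 -0.52   0.064] w 23.4 q [ 0.29  0.65 -0.55  2.19  0.73  0.49 -0.19] 58.62994607537985
8.225 [443.4  11.   90.1] [3.14  0.    2.215] F [3.1 2.5 3.7] M [ 0.478 -0.516  0.021] w 23.4 q [ 0.29  0.65 -0.55  2.19  0.73  0.49 -0.19] 58.651321828365326
```

move_arm(
  plan=[
    [[0,0,0],[0,0,-8],0.2],
    [[0,0,-0.15],[0,0,-8],0.2],
    [[0,0,-0.18],[0,0,-8],0.2],
    [[0,0,-0.1],[0,0,-4],0.2],
  ],
)

```text
clock: 8.72
eef_pos: [442.9, 10.7, 89.5]
tool_rot: [3.141, -0.0, 1.723]
force: [1.6, 2.3, 3.3]
width: 23.2
gripper_force: 59.0
```

```bash
cat >> h.py <<'E'
def Q(n=6):
    s=S();M=[s['torque'][2]];F=[s['force']];Y=[s['tool_rot'][2]]
    for i in range(n):
        cams.get_image('side');s=status.read_state();M.append(s['torque'][2]);F.append(s['force']);Y.append(s['tool_rot'][2])
    print('Mz',np.round(M,3),'mean',np.mean(M[1:]).round(3),'F',np.mean(F[1:],0).round(2),'yaw',Y[-1].round(4),s['eef_pos'].round(2))
E
python3 -c "
from h import *
Q()"
```

```text
8.725 [442.9  10.7  89.5] [ 3.141 -0.     1.723] F [1.6 2.3 3.3] M [ 0.492 -0.329  0.121] w 23.2 q [ 0.2   0.62 -0.41  2.2   0.59  0.43 -0.54] 59.03567109256983
Mz [ 0.121 -0.015 -0.051 -0.072 -0.091 -0.127 -0.038] mean -0.066 F [2.26 2.42 3.36] yaw 1.7264 [442.91  10.71  89.48]
```

move_arm(
  plan=[
    [[0,0,0],[0,0,-6],0.2],
    [[0,0,0],[0,0,-6],0.2],
  ],
)

```text
clock: 9.28
eef_pos: [442.7, 10.7, 89.4]
tool_rot: [3.142, -0.0, 1.514]
force: [1.1, 3.1, 2.9]
width: 23.3
gripper_force: 60.2
```

```bash
python3 -c "
from h import *
S()"
```

```text
9.275 [442.7  10.7  89.4] [ 3.142 -0.     1.514] F [1.1 3.1 2.9] M [ 0.661 -0.268  0.192] w 23.3 q [ 0.16  0.62 -0.36  2.2   0.53  0.41 -0.68] 60.18733061850071
```

move_arm(
  plan=[
    [[0,0,-0.15],[0,0,-6],0.2],
    [[0,0,-0.15],[0,0,-6],0.2],
  ],
)

```text
clock: 9.52
eef_pos: [442.6, 10.7, 89.3]
tool_rot: [-3.142, -0.0, 1.305]
force: [0.9, 2.5, 5.6]
width: 23.3
gripper_force: 61.1
```

```bash
python3 -c "
from h import *
S()"
```

```text
9.525 [442.6  10.7  89.3] [-3.142 -0.     1.305] F [0.9 2.5 5.6] M [ 0.7   -0.102  0.275] w 23.3 q [ 0.12  0.61 -0.3   2.2   0.46  0.39 -0.82] 61.13534465432167
```

move_arm(
  plan=[
    [[0,0,0.1],[0,0,0],0.2],
    [[0,0,0.1],[0,0,0],0.2],
    [[0,0,0],[0,0,0],0.2],
  ],
)

```text
clock: 9.9
eef_pos: [442.6, 10.6, 89.3]
tool_rot: [-3.141, -0.0, 1.307]
force: [0.5, 2.9, 4.2]
width: 23.5
gripper_force: 58.6
```

```bash
python3 -c "
from h import *
Q()"
```

```text
9.9 [442.6  10.6  89.3] [-3.141 -0.     1.307] F [0.5 2.9 4.2] M [ 0.844 -0.139 -0.08 ] w 23.5 q [ 0.12  0.61 -0.3   2.2   0.46  0.39 -0.82] 58.62770386040211
Mz [-0.08  -0.121 -0.092 -0.094 -0.103 -0.141 -0.128] mean -0.113 F [1.16 4.11 4.53] yaw 1.307 [442.59  10.64  89.29]
```

move_arm(
  plan=[
    [[0,0,0.2],[0,0,6],0.2],
    [[0,0,0.2],[0,0,6],0.2],
  ],
)

```text
clock: 10.45
eef_pos: [442.7, 10.5, 89.5]
tool_rot: [-3.141, -0.0, 1.52]
force: [1.2, 3.2, -0.4]
width: 23.3
gripper_force: 58.8
```

```bash
python3 -c "
from h import *
S()"
```

```text
10.45 [442.7  10.5  89.5] [-3.141 -0.     1.52 ] F [ 1.2  3.2 -0.4] M [ 0.715 -0.291 -0.131] w 23.3 q [ 0.16  0.62 -0.36  2.2   0.53  0.41 -0.68] 58.79737984389067
```

move_arm(
  plan=[
    [[0,0,0],[0,0,-4],0.2],
    [[0,0,-0.1],[0,0,-4],0.2],
  ],
)

```text
clock: 10.7
eef_pos: [442.6, 10.5, 89.3]
tool_rot: [-3.141, -0.0, 1.375]
force: [0.9, 4.5, 1.5]
width: 23.9
gripper_force: 61.6
```

```bash
python3 -c "
from h import *
S()"
```

```text
10.7 [442.6  10.5  89.3] [-3.141 -0.     1.375] F [0.9 4.5 1.5] M [ 0.82  -0.232  0.174] w 23.9 q [ 0.14  0.61 -0.32  2.2   0.48  0.4  -0.77] 61.558695919811726
```

move_arm(
  plan=[
    [[0,0,-0.1],[0,0,-4],0.2],
  ],
)

```text
clock: 10.82
eef_pos: [442.6, 10.6, 89.3]
tool_rot: [-3.141, -0.0, 1.306]
force: [1.5, 3.7, 3.3]
width: 23.4
gripper_force: 61.8
```

```bash
python3 -c "
from h import *
S()"
```

```text
10.825 [442.6  10.6  89.3] [-3.141 -0.     1.306] F [1.5 3.7 3.3] M [ 0.842 -0.11   0.171] w 23.4 q [ 0.12  0.61 -0.3   2.2   0.46  0.39 -0.82] 61.79076053202152
```

move_arm(
  plan=[
    [[0,0,0],[0,0,-4],0.2],
    [[0,0,0],[0,0,-4],0.2],
  ],
)

```text
clock: 11.08
eef_pos: [442.4, 10.7, 89.3]
tool_rot: [-3.141, 0.0, 1.167]
force: [0.6, 4.0, 2.2]
width: 23.6
gripper_force: 61.9
```

```bash
python3 -c "
from h import *
S()"
```

```text
11.075 [442.4  10.7  89.3] [-3.141  0.     1.167] F [0.6 4.  2.2] M [ 0.88  -0.159  0.225] w 23.6 q [ 0.1   0.61 -0.27  2.2   0.41  0.38 -0.91] 61.9040696695447
```

move_arm(
  plan=[
    [[0,0,0],[0,0,-3],0.2],
  ],
)

```text
clock: 11.2
eef_pos: [442.4, 10.7, 89.3]
tool_rot: [-3.141, 0.0, 1.114]
force: [0.7, 3.7, 2.5]
width: 23.3
gripper_force: 61.8
```

```bash
python3 -c "
from h import *
S()"
```

```text
11.2 [442.4  10.7  89.3] [-3.141  0.     1.114] F [0.7 3.7 2.5] M [ 0.95  -0.128  0.225] w 23.3 q [ 0.09  0.6  -0.25  2.2   0.39  0.38 -0.94] 61.84157498180866
```

move_arm(
  plan=[
    [[0,0,0],[0,0,0],0.2],
    [[0,0,0],[0,0,0],0.6],
    [[0,0,0],[0,0,0],0.65],
    [[0,0,0],[0,0,9],0.65],
    [[0,0,0],[0,0,9],0.65],
    [[0,0,-6],[0,0,9],0.65],
    [[0,0,-6],[0,0,9],0.65],
    [[0,0,-6],[0,0,9],0.65],
    [[0,0,-3],[0,0,8],0.6],
    [[0,0,0],[0,0,0],0.5],
  ],
)

```text
clock: 12.45
eef_pos: [442.1, 9.6, 68.1]
tool_rot: [-3.14, -0.0, 2.038]
force: [-0.6, -0.6, 0.6]
width: 42.9
gripper_force: 0.0
```

```bash
python3 -c "
from h import *
S()
a=cams.get_image('side');b=cams.get_image('top')
S()
A=cv2.resize(a[173:248,336:426],None,fx=6,fy=6,interpolation=cv2.INTER_CUBIC)[:,:520]
cv2.imwrite('pics/d.png',A)"
```

```text
12.45 [442.1   9.6  68.1] [-3.14  -0.     2.038] F [-0.6 -0.6  0.6] M [-0.005  0.042  0.045] w 42.9 q [ 0.22  0.67 -0.45  2.21  0.74  0.41 -0.37] 0.0
12.55 [442.5  10.   68.5] [-3.141  0.     2.037] F [ 0.2 -0.8  0.1] M [-0.006  0.003 -0.005] w 43.1 q [ 0.22  0.67 -0.45  2.21  0.74  0.41 -0.37] 0.0
```

View pics/d.png

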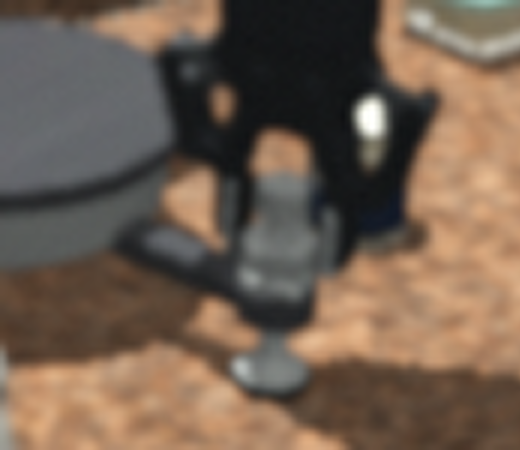

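The fingers straddle the nut, so I'll close on it.

move_arm(
  plan=[
    [[0.5,0.8,0],[0,0,0],0.45],
    [[0,0,0],[0,0,0],0.42],
    [[0,0,0],[0,0,0],0.4],
    [[0,0,0],[0,0,0],0.36],
    [[0,0,0],[0,0,0],0.3],
  ],
)

```text
clock: 13.18
eef_pos: [443.7, 11.5, 69.0]
tool_rot: [3.14, 0.001, 2.04]
force: [-0.4, 0.5, 6.8]
width: 32.8
gripper_force: 58.9
```

```bash
python3 -c "
from h import *
S()
cams.get_image('side');S()"
```

```text
13.175 [443.7  11.5  69. ] [3.14e+00 1.00e-03 2.04e+00] F [-0.4  0.5  6.8] M [ 0.047  0.084 -0.075] w 32.8 q [ 0.22  0.67 -0.45  2.2   0.74  0.41 -0.37] 58.88484913855791
13.225 [443.7  11.5  69. ] [3.14e+00 1.00e-03 2.04e+00] F [-0.1  0.   6.1] M [ 0.036  0.052 -0.06 ] w 32.9 q [ 0.22  0.67 -0.45  2.2   0.74  0.41 -0.37] 58.88664132915437
```

move_arm(
  plan=[
    [[0,0,0],[0,0,-9],0.3],
    [[0,0,-0.2],[0,0,-9],0.3],
    [[0,0,-0.2],[0,0,-9],0.3],
  ],
)

```text
clock: 13.6
eef_pos: [443.2, 11.4, 68.5]
tool_rot: [3.141, 0.0, 1.564]
force: [-1.2, 0.5, 4.4]
width: 32.7
gripper_force: 59.3
```

```bash
python3 -c "
from h import *
S()"
```

```text
13.6 [443.2  11.4  68.5] [3.141 0.    1.564] F [-1.2  0.5  4.4] M [0.083 0.254 0.089] w 32.7 q [ 0.13  0.66 -0.32  2.21  0.59  0.36 -0.69] 59.263796210289
```

move_arm(
  plan=[
    [[0,0,-0.2],[0,0,-9],0.3],
    [[0,0,-0.2],[0,0,-9],0.3],
  ],
)

```text
clock: 13.85
eef_pos: [442.9, 11.4, 68.0]
tool_rot: [3.142, 0.0, 1.25]
force: [-1.8, 0.7, 6.3]
width: 32.8
gripper_force: 59.4
```

```bash
python3 -c "
from h import *
S()"
```

```text
13.85 [442.9  11.4  68. ] [3.142 0.    1.25 ] F [-1.8  0.7  6.3] M [0.126 0.383 0.016] w 32.8 q [ 0.08  0.65 -0.25  2.21  0.47  0.33 -0.89] 59.365054573863745
```

move_arm(
  plan=[
    [[0,0,0],[0,0,-8],0.3],
    [[0,0,-0.15],[0,0,-8],0.3],
  ],
)

```text
clock: 14.1
eef_pos: [442.7, 11.6, 67.8]
tool_rot: [-3.141, 0.0, 0.971]
force: [-1.2, 1.1, 3.2]
width: 33.0
gripper_force: 59.3
```

```bash
python3 -c "
from h import *
S()"
```

```text
14.1 [442.7  11.6  67.8] [-3.141  0.     0.971] F [-1.2  1.1  3.2] M [0.185 0.278 0.118] w 33.0 q [ 0.04  0.64 -0.18  2.21  0.36  0.31 -1.06] 59.313131449744105
```

move_arm(
  plan=[
    [[0,0,-0.1],[0,0,-8],0.3],
    [[0,0,-0.15],[0,0,-4],0.3],
  ],
)

```text
clock: 14.35
eef_pos: [442.5, 11.7, 67.5]
tool_rot: [-3.141, 0.001, 0.764]
force: [-3.0, 1.2, 5.8]
width: 32.8
gripper_force: 59.5
```

```bash
python3 -c "
from h import *
S()"
```

```text
14.35 [442.5  11.7  67.5] [-3.141e+00  1.000e-03  7.640e-01] F [-3.   1.2  5.8] M [0.187 0.334 0.091] w 32.8 q [ 0.01  0.64 -0.14  2.21  0.28  0.3  -1.18] 59.453517934307456
```

move_arm(
  plan=[
    [[0,0,0],[0,0,-6],0.3],
    [[0,0,-0.1],[0,0,-6],0.3],
  ],
)

```text
clock: 14.6
eef_pos: [442.4, 11.8, 67.3]
tool_rot: [-3.141, 0.001, 0.554]
force: [-2.0, 2.0, 4.3]
width: 32.8
gripper_force: 59.2
```

```bash
python3 -c "
from h import *
S()"
```

```text
14.6 [442.4  11.8  67.3] [-3.141e+00  1.000e-03  5.540e-01] F [-2.   2.   4.3] M [0.262 0.285 0.068] w 32.8 q [-0.02  0.64 -0.1   2.21  0.2   0.29 -1.3 ] 59.18704471550882
```

move_arm(
  plan=[
    [[0,0,-0.1],[0,0,-6],0.3],
    [[0,0,-0.1],[0,0,-6],0.3],
  ],
)

```text
clock: 14.85
eef_pos: [442.3, 12.0, 67.1]
tool_rot: [-3.141, 0.001, 0.345]
force: [-2.3, 2.1, 4.7]
width: 32.8
gripper_force: 59.0
```

```bash
python3 -c "
from h import *
S()"
```

```text
14.85 [442.3  12.   67.1] [-3.141e+00  1.000e-03  3.450e-01] F [-2.3  2.1  4.7] M [0.404 0.433 0.186] w 32.8 q [-0.05  0.64 -0.05  2.21  0.11  0.29 -1.43] 59.03470597229898
```

move_arm(
  plan=[
    [[0,0,0],[0,0,-5],0.3],
    [[0,0,-0.1],[0,0,-5],0.3],
  ],
)

```text
clock: 15.1
eef_pos: [442.2, 12.2, 67.1]
tool_rot: [-3.141, 0.001, 0.172]
force: [-2.0, 1.3, 4.7]
width: 33.0
gripper_force: 59.1
```

```bash
python3 -c "
from h import *
S()"
```

```text
15.1 [442.2  12.2  67.1] [-3.141e+00  1.000e-03  1.720e-01] F [-2.   1.3  4.7] M [0.389 0.346 0.285] w 33.0 q [-0.08  0.64 -0.02  2.21  0.03  0.29 -1.52] 59.104383029043674
```

move_arm(
  plan=[
    [[0,0,-0.1],[0,0,-6],0.3],
  ],
)

```text
clock: 15.22
eef_pos: [442.2, 12.3, 67.0]
tool_rot: [-3.141, 0.001, 0.067]
force: [-2.7, 2.3, 5.3]
width: 32.7
gripper_force: 59.0
```

```bash
python3 -c "
from h import *
S()"
```

```text
15.225 [442.2  12.3  67. ] [-3.141e+00  1.000e-03  6.700e-02] F [-2.7  2.3  5.3] M [0.451 0.406 0.326] w 32.7 q [-0.09  0.64  0.    2.22 -0.01  0.28 -1.58] 58.98511754348874
```

move_arm(
  plan=[
    [[0,0,0],[0,0,-4.5],0.3],
  ],
)

```text
clock: 15.35
eef_pos: [442.2, 12.4, 67.0]
tool_rot: [-3.141, 0.002, -0.011]
force: [-1.6, 2.2, 4.2]
width: 32.8
gripper_force: 59.1
```

```bash
python3 -c "
from h import *
S()"
```

```text
15.35 [442.2  12.4  67. ] [-3.141e+00  2.000e-03 -1.100e-02] F [-1.6  2.2  4.2] M [0.427 0.403 0.32 ] w 32.8 q [-0.1   0.64  0.02  2.22 -0.04  0.28 -1.63] 59.14658797904849
```

move_arm(
  plan=[
    [[0,0,0],[0,0,0],0.3],
    [[0,0,0],[0,0,0],0.55],
    [[0,0,0],[0,0,0],0.6],
    [[0,0,6],[0,0,0],0.6],
    [[0,0,8],[0,0,0],0.6],
    [[0,0,8],[0,0,2],0.6],
    [[0,0,0],[0,0,2],0.5],
  ],
)

```text
clock: 16.23
eef_pos: [443.8, 11.3, 89.6]
tool_rot: [3.142, -0.002, 0.061]
force: [0.5, -0.0, -0.6]
width: 43.2
gripper_force: 0.0
```

```bash
python3 -c "
from h import *
S()"
```

```text
16.225 [443.8  11.3  89.6] [ 3.142e+00 -2.000e-03  6.100e-02] F [ 0.5 -0.  -0.6] M [ 0.008  0.    -0.011] w 43.2 q [-0.09  0.6   0.01  2.2  -0.01  0.34 -1.58] 0.0
```

move_arm(
  plan=[
    [[-1,-0.3,0],[0,0,0.3],0.4],
    [[0,0,0],[0,0,0],0.34],
    [[0,0,0],[0,0,0],0.31],
    [[0,0,0],[0,0,0],0.3],
    [[0,0,0],[0,0,0],0.3],
  ],
)

```text
clock: 16.85
eef_pos: [442.0, 11.7, 88.7]
tool_rot: [-3.141, 0.0, 0.065]
force: [-1.9, 3.8, 1.3]
width: 25.7
gripper_force: 3.6
```

```bash
python3 -c "
from h import *
S();cams.get_image('side');S()"
```

```text
16.85 [442.   11.7  88.7] [-3.141  0.     0.065] F [-1.9  3.8  1.3] M [0.856 0.18  0.042] w 25.7 q [-0.09  0.6   0.01  2.21 -0.01  0.34 -1.58] 3.6056994914542884
16.9 [442.   11.7  88.7] [-3.141  0.     0.065] F [-1.1  3.9  1.7] M [0.94  0.224 0.03 ] w 25.9 q [-0.09  0.6   0.01  2.21 -0.01  0.34 -1.58] 3.6434809444472194
```

move_arm(
  plan=[
    [[0,0,0],[0,0,0],0.29],
    [[0,0,0],[0,0,0],0.29],
  ],
)

```text
clock: 17.15
eef_pos: [442.0, 11.6, 88.8]
tool_rot: [-3.141, 0.0, 0.065]
force: [-2.0, 5.2, 1.3]
width: 25.3
gripper_force: 14.5
```

```bash
python3 -c "
from h import *
S();cams.get_image('side');S()"
```

```text
17.15 [442.   11.6  88.8] [-3.141  0.     0.065] F [-2.   5.2  1.3] M [1.187 0.247 0.099] w 25.3 q [-0.09  0.6   0.01  2.21 -0.01  0.34 -1.58] 14.477481124922633
17.2 [442.   11.6  88.8] [-3.141  0.     0.065] F [-1.3  5.4  2. ] M [1.177 0.277 0.093] w 25.1 q [-0.09  0.6   0.01  2.21 -0.01  0.34 -1.58] 14.478254104033113
```

move_arm(
  plan=[
    [[0,0.6,0],[0,0,2],0.29],
    [[0,0,0],[0,0,0],0.29],
  ],
)

```text
clock: 17.45
eef_pos: [442.3, 11.7, 88.8]
tool_rot: [-3.141, -0.0, 0.099]
force: [-0.4, 4.4, 2.1]
width: 24.8
gripper_force: 10.6
```

```bash
python3 -c "
from h import *
Q(4)
print(status.read_state()['width'],status.read_state()['gripper_force'])"
```

```text
17.45 [442.3  11.7  88.8] [-3.141 -0.     0.099] F [-0.4  4.4  2.1] M [ 0.913  0.174 -0.007] w 24.8 q [-0.09  0.6  -0.    2.21  0.    0.34 -1.56] 10.627393322065473
Mz [-0.007  0.006 -0.027 -0.007 -0.029] mean -0.014 F [-0.49  4.53  1.95] yaw 0.0989 [442.26  11.69  88.79]
25.392638252757205 10.693319183774292
```

move_arm(
  plan=[
    [[0,0.3,0],[0,0,2],0.29],
    [[0,0,0],[0,0,0],0.29],
  ],
)

```text
clock: 17.9
eef_pos: [442.6, 11.8, 88.8]
tool_rot: [3.141, -0.001, 0.134]
force: [0.6, 3.5, 0.4]
width: 24.5
gripper_force: 6.1
```

```bash
python3 -c "
from h import *
Q(4)
print(status.read_state()['width'],status.read_state()['gripper_force'])"
```

```text
17.9 [442.6  11.8  88.8] [ 3.141e+00 -1.000e-03  1.340e-01] F [0.6 3.5 0.4] M [ 0.757 -0.052  0.048] w 24.5 q [-0.08  0.6  -0.01  2.2   0.02  0.34 -1.54] 6.097852166276425
Mz [0.048 0.052 0.042 0.044 0.038] mean 0.044 F [0.96 3.65 0.78] yaw 0.1338 [442.53  11.82  88.8 ]
24.95776337005355 6.1720478581264615
```

move_arm(
  plan=[
    [[0,0.3,0],[0,0,2],0.29],
    [[0,0,0],[0,0,0],0.28],
  ],
)

```text
clock: 18.35
eef_pos: [442.7, 12.0, 88.9]
tool_rot: [3.141, -0.001, 0.169]
force: [2.3, 2.8, 1.8]
width: 24.1
gripper_force: 13.7
```

```bash
python3 -c "
from h import *
Q(4)
print(status.read_state()['width'],status.read_state()['gripper_force'])"
```

```text
18.35 [442.7  12.   88.9] [ 3.141e+00 -1.000e-03  1.690e-01] F [2.3 2.8 1.8] M [ 0.416 -0.284  0.103] w 24.1 q [-0.08  0.6  -0.02  2.2   0.03  0.34 -1.52] 13.700755499303341
Mz [0.103 0.101 0.056 0.142 0.094] mean 0.098 F [1.81 2.24 1.47] yaw 0.1686 [442.65  12.04  88.88]
24.08157580347331 13.795738415792584
```

move_arm(
  plan=[
    [[0,0.3,0],[0,0,3],0.28],
    [[0,0,0],[0,0,0],0.28],
  ],
)

```text
clock: 18.8
eef_pos: [442.1, 12.1, 88.8]
tool_rot: [3.141, 0.0, 0.222]
force: [1.3, -0.3, 3.4]
width: 23.9
gripper_force: 5.9
```

```bash
python3 -c "
from h import *
Q(4)
print(status.read_state()['width'],status.read_state()['gripper_force'])"
```

```text
18.8 [442.1  12.1  88.8] [3.141 0.    0.222] F [ 1.3 -0.3  3.4] M [ 0.073 -0.232  0.05 ] w 23.9 q [-0.07  0.6  -0.03  2.2   0.05  0.34 -1.49] 5.869455474894494
Mz [0.05  0.053 0.059 0.087 0.092] mean 0.073 F [0.67 0.22 2.56] yaw 0.2209 [442.07  12.19  88.8 ]
23.331535203507887 6.051854167599231
```

move_arm(
  plan=[
    [[0,0,0],[0,0,3],0.28],
    [[0,0,0],[0,0,0],0.28],
  ],
)

```text
clock: 19.25
eef_pos: [441.8, 12.2, 88.7]
tool_rot: [3.142, 0.001, 0.274]
force: [0.8, -1.0, 1.8]
width: 23.7
gripper_force: 6.4
```

```bash
python3 -c "
from h import *
Q(4)
print(status.read_state()['width'],status.read_state()['gripper_force'])"
```

```text
19.25 [441.8  12.2  88.7] [3.142e+00 1.000e-03 2.740e-01] F [ 0.8 -1.   1.8] M [-0.236 -0.118 -0.128] w 23.7 q [-0.06  0.6  -0.04  2.2   0.07  0.34 -1.46] 6.354180278722197
Mz [-0.128 -0.063 -0.066 -0.094 -0.094] mean -0.079 F [ 0.43 -0.89  2.92] yaw 0.2731 [441.86  12.21  88.75]
24.052441022321975 6.260554490145296
```

move_arm(
  plan=[
    [[0,0,0],[0,0,0],0.5],
    [[0,0,0],[0,0,0],0.6],
    [[0,0,0],[0,0,0],0.7],
    [[0,0,15],[0,0,0],0.7],
    [[0,0,25],[0,0,0],0.7],
    [[0,0,30],[0,0,0],0.7],
    [[0,0,20],[0,0,0],0.7],
    [[0,0,0],[0,0,0],0.7],
  ],
)

```text
clock: 20.45
eef_pos: [443.1, 12.7, 179.9]
tool_rot: [3.141, -0.003, 0.274]
force: [-0.1, 0.8, -1.0]
width: 59.7
gripper_force: 0.0
```

```bash
python3 -c "
from h import *
S()
a=cams.get_image('side')
A=cv2.resize(a[150:270,300:420],None,fx=4,fy=4,interpolation=cv2.INTER_CUBIC)
cv2.imwrite('pics/e.png',A)"
```

```text
20.45 [443.1  12.7 179.9] [ 3.141e+00 -3.000e-03  2.740e-01] F [-0.1  0.8 -1. ] M [0.016 0.017 0.011] w 59.7 q [-0.04  0.42 -0.07  2.13  0.05  0.59 -1.44] 0.0
```

View pics/e.png

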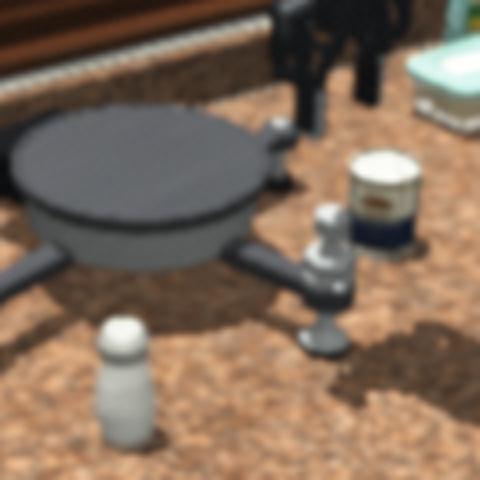

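The arm is clear of everything. The pad is on the worktop, and the salt and tin are where they were, so I'm handing in.

```bash
python3 -c "
from cell import ctrl
print(ctrl.finish_job())"
```

```text
the job is handed in; nothing more can be done
None
```

I handed the job in after about 20 s, with no verdict shown. Judging only by the torque I felt, the pad carries roughly 10 N (uncertain by about 3 N) and the jam nut clamps at about 35 N. The arm is clear, and the salt and tin stand where they were; the jam jar was not in the final picture.

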